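# Tare the scale under the empty bowl

### The job

Two bench scales stand ready for weighing grapes; zero the one that carries the round empty bowl. With your fingertips, gently press its long bar-shaped key down, keep it down for at least two seconds without a break, then let it come up and withdraw. Press no other key on either scale, grasp or lift nothing, and leave the bowl and everything else where it stands.

Things in the scene. Friction and masses are not known exactly. Their poses are not given: they have to be found in the camera images.
- bowl_scale: White bench scale (one of two alike, left or right) carrying the round brass-coloured bowl; fixed, 290 (x) by 240 mm (y). Origin: centre of underside. Level key panel 45 mm up on its -x side, nearest the robot: three black keys in a row at x -115, y -68, 0, +68 mm, their order differing from scale to scale. Steel pan 190 by 200 mm centred at x +50 mm, top 62 mm up.
- bowl_round_key_top (a point): Centre of the top face of the round key, 20 mm across, on the scale that carries the round brass-coloured bowl; 57 mm above the table when up (12 mm above the panel); axes as the scale's: z up, y along the row of keys. It moves down with the key.
- bowl_round_key (a joint): How far that key is pressed down, m: 0 up, 0.006 at the stop. Spring return: about 1 N to start, rising evenly to 7 N at the stop; it registers from half travel (0.003).
- bowl_square_key_top (a point): Centre of the top face of the square key, 18 by 18 mm, on the scale that carries the round brass-coloured bowl; 57 mm above the table when up (12 mm above the panel); axes as the scale's: z up, y along the row of keys. It moves down with the key.
- bowl_square_key (a joint): How far that key is pressed down, m: 0 up, 0.006 at the stop. Spring return: about 1 N to start, rising evenly to 7 N at the stop; it registers from half travel (0.003).
- bowl_bar_key_top (a point): Centre of the top face of the long bar-shaped key, 40 mm along the row by 16 mm, on the scale that carries the round brass-coloured bowl; 57 mm above the table when up (12 mm above the panel); axes as the scale's: z up, y along the row of keys. It moves down with the key.
- bowl_bar_key (a joint): How far that key is pressed down, m: 0 up, 0.006 at the stop. Spring return: about 1 N to start, rising evenly to 7 N at the stop; it registers from half travel (0.003).
- tray_scale: White bench scale (one of two alike, left or right) carrying the rectangular grey drying tray; fixed, 290 (x) by 240 mm (y). Origin: centre of underside. Level key panel 45 mm up on its -x side, nearest the robot: three black keys in a row at x -115, y -68, 0, +68 mm, their order differing from scale to scale. Steel pan 190 by 200 mm centred at x +50 mm, top 62 mm up.
- tray_round_key_top (a point): Centre of the top face of the round key, 20 mm across, on the scale that carries the rectangular grey drying tray; 57 mm above the table when up (12 mm above the panel); axes as the scale's: z up, y along the row of keys. It moves down with the key.
- tray_round_key (a joint): How far that key is pressed down, m: 0 up, 0.006 at the stop. Spring return: about 1 N to start, rising evenly to 7 N at the stop; it registers from half travel (0.003).
- tray_square_key_top (a point): Centre of the top face of the square key, 18 by 18 mm, on the scale that carries the rectangular grey drying tray; 57 mm above the table when up (12 mm above the panel); axes as the scale's: z up, y along the row of keys. It moves down with the key.
- tray_square_key (a joint): How far that key is pressed down, m: 0 up, 0.006 at the stop. Spring return: about 1 N to start, rising evenly to 7 N at the stop; it registers from half travel (0.003).
- tray_bar_key_top (a point): Centre of the top face of the long bar-shaped key, 40 mm along the row by 16 mm, on the scale that carries the rectangular grey drying tray; 57 mm above the table when up (12 mm above the panel); axes as the scale's: z up, y along the row of keys. It moves down with the key.
- tray_bar_key (a joint): How far that key is pressed down, m: 0 up, 0.006 at the stop. Spring return: about 1 N to start, rising evenly to 7 N at the stop; it registers from half travel (0.003).
- bowl_bar_unit: The bar key of the bowl's scale with its 3 mm high grey surround (26 by 50 mm); origin at the centre of its underside on the panel, 12 mm below the top of the raised key.
- bowl: Round shallow brass-coloured metal bowl, empty, 170 mm across the rim, 50 mm high, loose on the pan of its scale (rim about 112 mm above the table). Origin: centre of its underside. Not to be moved.
- tray: Rectangular grey drying tray with a few grapes, 150 by 170 by 24 mm, loose on the pan of the other scale. Origin: centre of its underside. Not to be moved.
- pick_pot: Small clear pot of toothpicks, 48 mm across, 65 mm high with the picks, loose between the scales or before them at the right. Origin: centre of its underside. Bystander.
- jar: Glass jar with a steel lid, 56 mm across, 75 mm high, loose between the scales or before them at the right. Origin: centre of its underside. Bystander.
- cup: White ceramic cup, 72 mm across, 80 mm high, loose at the far left. Origin: centre of its underside. Bystander.
- bottle: White plastic bottle, 60 mm across, 170 mm high, loose at the far right. Origin: centre of its underside. Bystander.
- spoon: Spoon 170 mm long, lying at the far right. Origin within the spoon, on the table. Bystander.

How it is judged:
On the way:
1. the long key of the bowl's scale is held down by the fingers (at least half its travel) without a break (value of joint bowl_bar_key above 0.003 m and contact force between the fingers and bowl_bar_unit above 0.5 N), for 1.5 s.
At the end, for the whole second after the job is handed in: The long key of the bowl's scale has been held down at least half its travel by the fingers for 1.5 s and is up again (within 1 mm), as are all other keys; the bowl, tray and bystanders are within 12 mm of where they stood, the bowl level and at rest (value of joint each of bowl_bar_key, bowl_round_key, bowl_square_key, tray_round_key, tray_square_key, tray_bar_key below 0.001 m and distance of each of bowl, tray, pick_pot, jar, cup, bottle, spoon from where it was at the start of the episode below 0.012 m and linear speed of bowl below 0.02 m/s and angle between bowl's own z axis and vertical below 0.1 rad); the robot touches nothing.
It fails at once if another key is pressed (more than 1.5 mm) (value of joint any of bowl_round_key, bowl_square_key, tray_round_key, tray_square_key, tray_bar_key above 0.0015 m).
It fails at once if the long key is pressed harder than 20 N (contact force between the fingers and bowl_bar_unit above 20 N).
It fails at once if the bowl, the tray or a bystander is lifted, carried or shifted by more than 12 mm (distance of any of bowl, tray, pick_pot, jar, cup, bottle, spoon from where it was at the start of the episode above 0.012 m).
It also fails if it takes over 38 s, if anything falls off the work surface, if the arm or the gripper's body presses on something with over 40 N, if the wrist force passes 120 N, or if a joint passes its speed limit or range.

### The arm

A 7-joint arm with a two-finger parallel gripper is mounted at the origin on the work surface. World frame = base frame: x ahead of the robot, y to its left, z up, the work surface at z = 0. Lengths are in m, angles in rad, forces in N, time in s.
With the tool pointing down it reaches from about 0.4 to 0.85 m from the base axis. Payload 10.4 kg.
Tool frame: the origin (TCP) lies at the very end of the fingers, on their centre line; the grasp point (between the pads) lies manip.hold_point_z behind it (manip.hold_point_z is the distance from the TCP to the grasp point, in m); z points along the fingers, x is the direction in which the jaws open and shut, and the axes are right-handed (so a half turn about z gives the same grasp; the last joint's range is limited). The gripper opens to 85 mm and grips with 20 to 120 N. Pads are 22 mm wide; open, the fingers measure 114 mm over their backs; the gripper's body (76 mm by 85 mm) begins 54 mm behind the grasp point. The pads swing forward as they close: fully open they stand 13 mm farther back than shut.
Start: joints at [1.258, 0.332, -0.065, 1.46, 0.022, 1.35, -0.088], TCP at [0.179, -0.599, 0.231] pointing down, gripper open.
Joint ranges: [-2.6, 2.6], [-0.5, 2.12], [-1.47, 1.34], [0.16, 2.42], [-1.27, 4.41], [0.06, 2.06], [-2.6, 2.6]. Speed limits (rad/s): [2.22, 2.22, 2.79, 2.79, 3.14, 3.14, 3.14].

### API

Orientations are given as a unit quaternion [x, y, z, w].
In Python, from workcell import readout, camera, camera_info, manip gives the robot as it stands.
- The arm moves only by the tool play_rows, never from a script. Its argument "rows" is a list of rows, each a list of 3 entries, a list of its own where there are three numbers: the shift along the world's x, y, z in mm, then the turn, a rotation vector about the world's x, y, z in degrees, then the finger opening in mm, from 0 to 85.4. In form: [[[tx, ty, tz], [rx, ry, rz], fingers], ...]. A call has 1 to 12 rows; each row shifts and turns the commanded pose from where the row before left it; what a row does not reach is not made up. A row lasts 1/8 s, in which the tool goes at most 62.5 mm and 10.7 degrees, less where a joint would pass 70% of its speed; a pose out of reach is approached as far as the arm can. A call with a gripper value outside its range is refused whole. The fingers move at their own pace and stop on an object; "force" is the grip in N (left out, the last holds). Time passes only in rows, so rows that do not move let the fingers close. It gives the time, the measured TCP pose, the force and the opening at its end, in the units of the state.
- readout.get_obs(): the state, without advancing time (a new reading comes with each control period).
- camera(name): name is "scene" or "side" or "wrist"; returns the picture (384x512x3 uint8, blue, green, red); there is no depth.
- camera_info(name): a dict with "fx", "fy", "cx", "cy" (pixels), "world_from_camera" (4x4, takes a point from camera to world coordinates). Camera axes: x right, y up, looking along -z (the intrinsics and any distortion apply to the point x, -y, -z); pixel columns grow to the right and rows downward; lengths in m; the calibration is good to about 2 mm. A picture is of the moment at which its call begins: read the wrist's pose just before it. camera_info takes no time and is no camera call; for the wrist camera it gives the pose at the moment of the call.
- manip.hand_in(): hands the job in, once; it reports no verdict.
The state is a dict: "clock": time; "joint_pos": joint angles; "joint_velocities": joint speeds; "tau": joint torques, N m; "position": TCP position; "ee_rot": TCP orientation; "ft_force": force on the tool from outside, world axes, zero at the start; "torque": the same for the moment, N m; "grip_width": opening from 0.0 (shut) to 1.0 (fully open).
Only numpy, scipy, OpenCV 4.12 (cv2) and the standard library are available. Lean on these libraries where they do the work, as an engineer would, in place of code of your own. Each camera call takes 0.05 s, during which the arm holds its last target.

## Working session

There is one attempt and no reset: what is moved stays moved. The work goes in short steps, Python scripts to look and compute and a tool call to move; the robot and the scene stay as the last step left them, time stands still between calls to the robot, and variables do not carry over. Pictures are saved under pics/ and viewed, and the job is handed in when it is done.

Besides the shell and the picture viewer there is one more tool, called as name(argument=value, ...) on one line, values as JSON. play_rows: Moves the arm, as the interface text tells. Its arguments: {"type":"object","properties":{"rows":{"type":"array"},"force":{"type":"number"}},"required":["rows"]}

```bash
mkdir -p pics; python3 - <<'E'
from workcell import readout, camera, camera_info, manip
import cv2
for n in ("scene","side","wrist"):
    i=camera_info(n); print(n,i); cv2.imwrite(f"pics/{n}0.png",camera(n))
o=readout.get_obs(); print(o, manip.hold_point_z)
E
```

```text
scene {'fx': 349.4098740204444, 'fy': 349.4098740204444, 'cx': 253.88816385476005, 'cy': 184.73000458587865, 'world_from_camera': array([[ 0.35942644, -0.78843159,  0.49918761,  1.04257769],
       [ 0.93306466,  0.29547446, -0.20514674, -0.19588214],
       [ 0.01424699,  0.53950948,  0.84185898,  0.93149074],
       [ 0.        ,  0.        ,  0.        ,  1.        ]])}
side {'fx': 390.10640936305066, 'fy': 390.10640936305066, 'cx': 252.1667117272325, 'cy': 179.80814038704202, 'world_from_camera': array([[-0.93453901,  0.28340529, -0.21521683,  0.23521069],
       [-0.35540958, -0.71287492,  0.60456049,  0.87195501],
       [ 0.01791296,  0.64147548,  0.76693437,  1.16812383],
       [ 0.        ,  0.        ,  0.        ,  1.        ]])}
wrist {'fx': 331.2722630496514, 'fy': 331.2722630496514, 'cx': 254.96808116138263, 'cy': 193.9524439418897, 'world_from_camera': array([[ 2.85120582e-01,  9.12046009e-01,  2.94751303e-01,
         2.53258106e-01],
       [-9.58491232e-01,  2.71593489e-01,  8.67844193e-02,
        -5.76007670e-01],
       [-9.01151567e-04, -3.07260564e-01,  9.51624996e-01,
         3.72022714e-01],
       [ 0.00000000e+00,  0.00000000e+00,  0.00000000e+00,
         1.00000000e+00]])}
{'clock': 0.15, 'joint_pos': array([ 1.25842759,  0.33271474, -0.06468065,  1.46076657,  0.02158578,
        1.34989091, -0.08854422]), 'joint_velocities': array([-0.00069016, -0.00193424,  0.00113326, -0.00385276,  0.00232949,
        0.00090017,  0.00188928]), 'tau': array([ 1.50553475e-03, -6.25824594e+01,  4.95176227e-02, -3.91850638e+01,
        1.62545271e-02,  7.56444933e-03, -7.19840818e-05]), 'position': array([ 0.17849197, -0.59866798,  0.23069744]), 'ee_rot': array([ 8.01774256e-01, -5.97626764e-01, -4.46598281e-04, -3.08027939e-04]), 'ft_force': array([-0.26715318, -0.28383079, -0.79917233]), 'torque': array([-0.00306239,  0.00126748,  0.0096665 ]), 'grip_width': 0.9998599616308594} 0.0187
```

View pics/scene0.png

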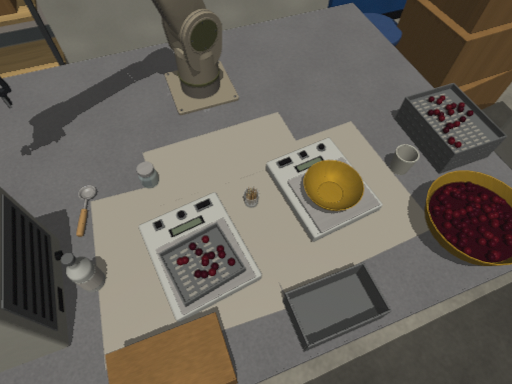

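View pics/side0.png

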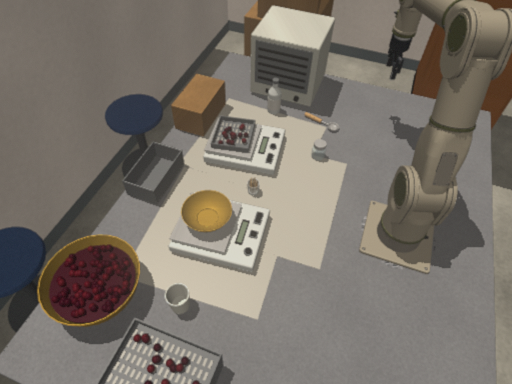

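View pics/wrist0.png

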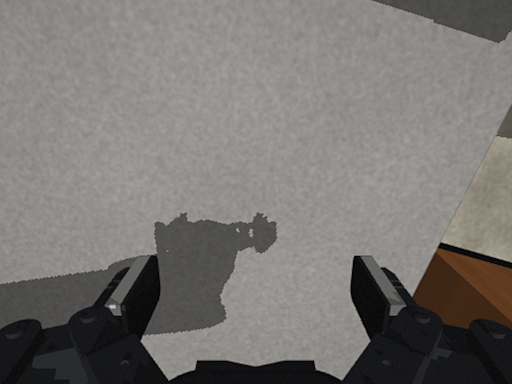

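The bowl's scale is the one at the right of the scene view, with its keys near (285,161), (304,154) and (321,147). The tray's scale keys are at (158,225) to (204,204). Next I'll zoom in and measure.

```bash
cat > h.py <<'E'
import numpy as np,cv2
from workcell import camera_info
def ray(n,u,v,z,i=None):
    i=i or camera_info(n);T=i["world_from_camera"]
    d=T[:3,:3]@np.array([(u-i["cx"])/i["fx"],-(v-i["cy"])/i["fy"],-1]);o=T[:3,3]
    return o+d*(z-o[2])/d[2]
def proj(n,p,i=None):
    i=i or camera_info(n);T=i["world_from_camera"];c=T[:3,:3].T@(np.array(p)-T[:3,3])
    return i["cx"]-i["fx"]*c[0]/c[2], i["cy"]+i["fy"]*c[1]/c[2]
E
python3 - <<'E'
import cv2,numpy as np
from h import *
for n,(x0,y0,x1,y1) in {"scene":(258,132,390,242),"side":(165,185,280,275)}.items():
    im=cv2.imread(f"pics/{n}0.png"); c=im[y0:y1,x0:x1]
    cv2.imwrite(f"pics/{n}0z.png",cv2.resize(c,None,fx=5,fy=5,interpolation=cv2.INTER_CUBIC))
    g=cv2.cvtColor(c,cv2.COLOR_BGR2GRAY); m=(g<60).astype(np.uint8)
    k,l,s,ce=cv2.connectedComponentsWithStats(m)
    for j in range(1,k):
        if 8<s[j,4]<400:
            u,v=ce[j]+[x0,y0]; print(n,s[j],(round(u,1),round(v,1)),ray(n,u,v,.057).round(4))
E
```

```text
scene [60 12  6  6 27] (np.float64(320.9), np.float64(146.5)) [0.4635 0.2709 0.057 ]
scene [42 19  7  6 29] (np.float64(303.0), np.float64(153.7)) [0.4697 0.2046 0.057 ]
scene [20 26 13  8 61] (np.float64(284.3), np.float64(161.5)) [0.477  0.1367 0.057 ]
scene [37 34  5  6  9] (np.float64(296.9), np.float64(168.8)) [0.5161 0.1617 0.057 ]
```

View pics/scene0z.png

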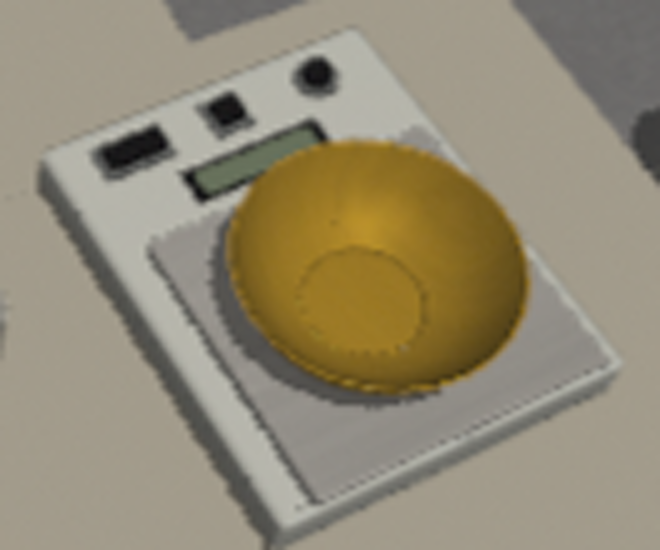

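View pics/side0z.png

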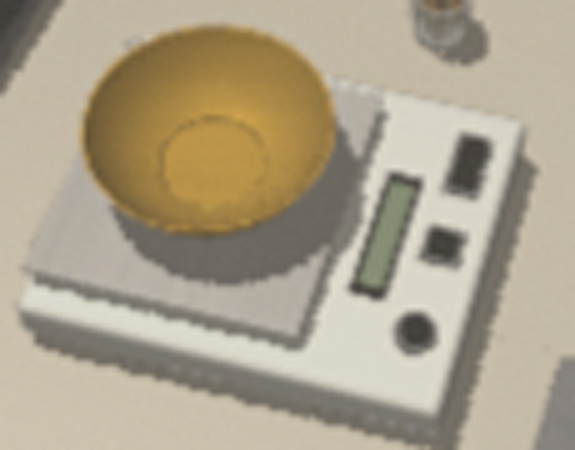

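The bar key is the one at scene (284,161), about (0.477, 0.137), with key spacing 66–68 mm as given. I'll cross-check with the side view.

```bash
python3 - <<'E'
from h import *
im=cv2.imread("pics/side0.png");x0,y0,x1,y1=245,208,270,256
c=im[y0:y1,x0:x1];g=cv2.cvtColor(c,cv2.COLOR_BGR2GRAY)
for t in (80,100):
  k,l,s,ce=cv2.connectedComponentsWithStats((g<t).astype(np.uint8))
  for j in range(1,k):
    if s[j,4]>8: u,v=ce[j]+[x0,y0]; print(t,s[j],(u.round(1),v.round(1)),ray("side",u,v,.057).round(4),ray("side",u,v,.051).round(4))
E
```

```text
80 [11  5  6 10 40] (np.float64(258.4), np.float64(217.3)) [0.4673 0.1453 0.057 ] [0.4686 0.1413 0.051 ]
80 [ 6 23  5  6 23] (np.float64(253.0), np.float64(233.4)) [0.4617 0.2126 0.057 ] [0.4629 0.209  0.051 ]
80 [ 1 40  5  6 23] (np.float64(247.9), np.float64(250.8)) [0.4538 0.2798 0.057 ] [0.4549 0.2767 0.051 ]
100 [10  5  8 10 55] (np.float64(258.4), np.float64(217.4)) [0.4673 0.1456 0.057 ] [0.4685 0.1417 0.051 ]
100 [ 5 23  7  6 32] (np.float64(253.1), np.float64(233.4)) [0.4613 0.2126 0.057 ] [0.4625 0.209  0.051 ]
100 [ 0 40  6  6 32] (np.float64(247.7), np.float64(250.5)) [0.4549 0.2793 0.057 ] [0.4561 0.2761 0.051 ]
```

play_rows(rows=[[[20,10,0],[0,0,0],0],[[40,30,0],[0,0,0],0],[[50,30,0],[0,0,0],0],[[50,30,0],[0,0,0],0],[[45,40,0],[0,0,0],0],[[30,50,0],[0,0,0],0],[[20,50,0],[0,0,-5],0],[[0,50,0],[0,0,-6],0],[[0,40,0],[0,0,0],0],[[0,20,0],[0,0,0],0]], force=20)

```text
clock: 1.4
position: [0.4338, -0.247, 0.2314]
ee_rot: [0.742, -0.671, 0.0, 0.0]
ft_force: [-0.3, -0.0, -0.4]
grip_width: -0.003
```

play_rows(rows=[[[5,30,0],[0,0,0],0],[[5,50,0],[0,0,0],0],[[5,55,0],[0,0,0],0],[[5,55,0],[0,0,0],0],[[5,55,0],[0,0,0],0],[[5,55,0],[0,0,0],0],[[5,45,-10],[0,0,0],0],[[0,30,-20],[0,0,0],0],[[0,10,-10],[0,0,0],0],[[0,0,0],[0,0,0],0],[[0,0,0],[0,0,0],0]])

```text
clock: 2.78
position: [0.4693, 0.1345, 0.1918]
ee_rot: [0.74, -0.673, 0.0, -0.0]
ft_force: [0.1, 0.5, -0.1]
grip_width: -0.001
```

```bash
python3 - <<'E'
from h import *
from workcell import camera,readout
o=readout.get_obs();i=camera_info("wrist");im=camera("wrist");cv2.imwrite("pics/w1.png",im)
np.savez("w1.npz",T=i["world_from_camera"]);print(o["position"],o["joint_velocities"].round(3))
g=cv2.cvtColor(im,cv2.COLOR_BGR2GRAY);hsv=cv2.cvtColor(im,cv2.COLOR_BGR2HSV)
k,l,s,ce=cv2.connectedComponentsWithStats((g<60).astype(np.uint8))
for j in range(1,k):
    if s[j,4]>80: u,v=ce[j]; print(s[j],(u.round(1),v.round(1)),ray("wrist",u,v,.057,i).round(4))
E
```

```text
[0.46927473 0.1344575  0.19184197] [ 0.002 -0.007 -0.004 -0.    -0.    -0.001 -0.004]
[489  40  23 134 791] (np.float64(502.9), np.float64(109.6)) [ 0.5487 -0.0595  0.057 ]
[399  92  51  40 847] (np.float64(419.1), np.float64(108.1)) [0.5434 0.0084 0.057 ]
[ 112  119  117   30 1175] (np.float64(170.5), np.float64(132.1)) [0.5051 0.2083 0.057 ]
[ 82 168  27  24 493] (np.float64(95.7), np.float64(179.5)) [0.4583 0.2718 0.057 ]
[161 168  24  23 474] (np.float64(172.3), np.float64(178.8)) [0.4652 0.206  0.057 ]
[227 169  46  21 918] (np.float64(249.4), np.float64(178.6)) [0.4716 0.1398 0.057 ]
[   10   242   491   142 31044] (np.float64(254.6), np.float64(341.2)) [0.3007 0.119  0.057 ]
```

View pics/w1.png

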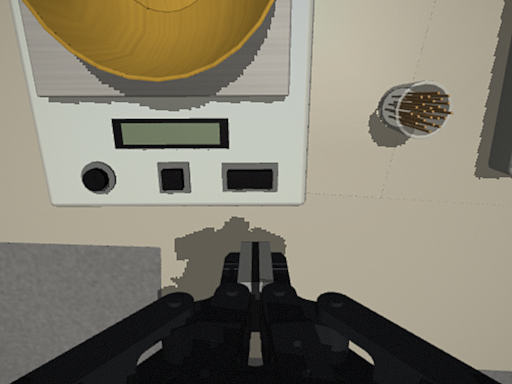

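The wrist view shows the bar key at pixel (249,179), giving (0.4716, 0.1398). That is midway between the other two views, whose biases are opposite. The length of about 38 mm and spacing of about 66 mm fit the given sizes. I'll centre over the key and descend.

play_rows(rows=[[[2.5,5.5,-15],[0,0,0],0],[[0,0,-30],[0,0,0],0],[[0,0,-30],[0,0,0],0],[[0,0,-25],[0,0,0],0],[[0,0,-15],[0,0,0],0],[[0,0,-8],[0,0,0],0],[[0,0,0],[0,0,0],0],[[0,0,0],[0,0,0],0],[[0,0,0],[0,0,0],0]])

```text
clock: 3.95
position: [0.4716, 0.1416, 0.069]
ee_rot: [0.741, -0.672, 0.0, -0.0]
ft_force: [-0.7, 0.7, -0.2]
grip_width: -0.004
```

```bash
python3 - <<'E'
from h import *
from workcell import camera,readout
o=readout.get_obs();print(o["position"],o["ft_force"])
im=camera("wrist");cv2.imwrite("pics/w2.png",im)
s=camera("side")[170:270,190:300];cv2.imwrite("pics/s2.png",cv2.resize(s,None,fx=5,fy=5,interpolation=cv2.INTER_CUBIC))
E
```

```text
[0.47155732 0.14163631 0.06898673] [-0.66158415  0.69540388 -0.17852968]
```

View pics/w2.png

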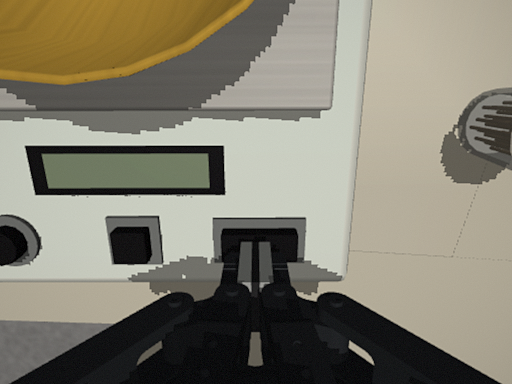

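View pics/s2.png

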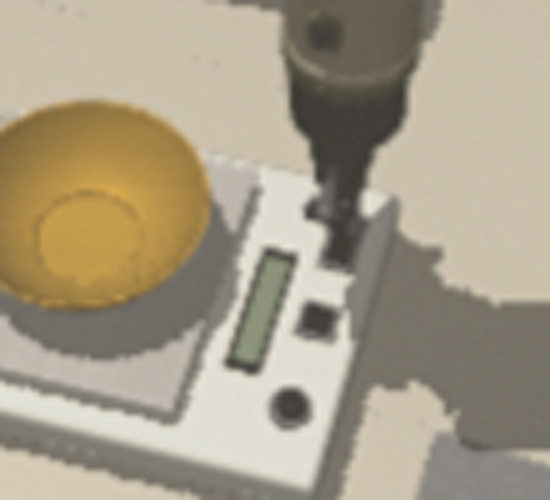

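The fingers (column about 256) are centred over the bar (columns 222–299) and clear of the square key. I'll lower to contact and watch the force.

play_rows(rows=[[[0,0,-4],[0,0,0],0],[[0,0,-4],[0,0,0],0],[[0,0,-2],[0,0,0],0],[[0,0,-2],[0,0,0],0],[[0,0,0],[0,0,0],0],[[0,0,0],[0,0,0],0]])

```text
clock: 4.8
position: [0.4711, 0.1416, 0.0564]
ee_rot: [0.741, -0.672, -0.0, 0.0]
ft_force: [-0.6, -0.6, 1.9]
grip_width: 0.003
```

play_rows(rows=[[[0,0,-1.5],[0,0,0],0],[[0,0,-1.5],[0,0,0],0],[[0,0,-1],[0,0,0],0],[[0,0,0],[0,0,0],0],[[0,0,0],[0,0,0],0]])

```text
clock: 5.42
position: [0.4712, 0.1416, 0.0525]
ee_rot: [0.741, -0.672, 0.0, -0.0]
ft_force: [-2.4, 0.1, 5.9]
grip_width: -0.0
```

At 4.5 mm travel the spring should give about 5.5 N, and I measure about 5.9 N, so this matches. I'll hold for 3 s.

play_rows(rows=[[[0,0,0],[0,0,0],0],[[0,0,0],[0,0,0],0],[[0,0,0],[0,0,0],0],[[0,0,0],[0,0,0],0],[[0,0,0],[0,0,0],0],[[0,0,0],[0,0,0],0],[[0,0,0],[0,0,0],0],[[0,0,0],[0,0,0],0],[[0,0,0],[0,0,0],0],[[0,0,0],[0,0,0],0],[[0,0,0],[0,0,0],0],[[0,0,0],[0,0,0],0]])

```text
clock: 6.92
position: [0.4712, 0.1416, 0.0525]
ee_rot: [0.741, -0.672, 0.0, 0.0]
ft_force: [-1.9, -0.1, 5.1]
grip_width: -0.001
```

play_rows(rows=[[[0,0,0],[0,0,0],0],[[0,0,0],[0,0,0],0],[[0,0,0],[0,0,0],0],[[0,0,0],[0,0,0],0],[[0,0,0],[0,0,0],0],[[0,0,0],[0,0,0],0],[[0,0,0],[0,0,0],0],[[0,0,0],[0,0,0],0],[[0,0,0],[0,0,0],0],[[0,0,0],[0,0,0],0],[[0,0,0],[0,0,0],0],[[0,0,0],[0,0,0],0]])

```text
clock: 8.43
position: [0.4712, 0.1416, 0.0525]
ee_rot: [0.741, -0.672, 0.0, -0.0]
ft_force: [-2.2, -0.8, 5.1]
grip_width: 0.001
```

play_rows(rows=[[[0,0,3],[0,0,0],0],[[0,0,4],[0,0,0],0],[[0,0,10],[0,0,0],0],[[0,0,25],[0,0,0],0],[[0,0,40],[0,0,0],0],[[0,0,40],[0,0,0],0],[[0,0,20],[0,0,0],0],[[0,0,0],[0,0,0],0],[[0,0,0],[0,0,0],0],[[0,0,0],[0,0,0],0]])

```text
clock: 9.68
position: [0.4706, 0.1414, 0.1933]
ee_rot: [0.741, -0.672, -0.001, 0.001]
ft_force: [0.1, 0.2, 0.3]
grip_width: -0.001
```

```bash
python3 - <<'E'
from h import *
from workcell import camera,readout
o=readout.get_obs();print(o["clock"],o["position"],o["ft_force"])
i=camera_info("wrist");im=camera("wrist");cv2.imwrite("pics/w3.png",im)
g=cv2.cvtColor(im,cv2.COLOR_BGR2GRAY)
k,l,s,ce=cv2.connectedComponentsWithStats((g<60).astype(np.uint8))
for j in range(1,k):
    if 300<s[j,4]<1500: u,v=ce[j]; print(s[j],ray("wrist",u,v,.057,i).round(4))
a=camera("scene");cv2.imwrite("pics/scene3.png",a)
b=cv2.imread("pics/scene0.png");d=cv2.absdiff(a,b).max(2);cv2.imwrite("pics/d3.png",d)
E
```

```text
9.675 [0.47055172 0.14136417 0.19331953] [0.13230947 0.18547145 0.26575919]
[494  75  18 100 520] [ 0.5342 -0.0604  0.057 ]
[406  95  52  40 845] [0.5434 0.0086 0.057 ]
[ 121  121  116   29 1213] [0.5036 0.2093 0.057 ]
[ 91 169  26  23 475] [0.4584 0.2721 0.057 ]
[169 170  23  22 455] [0.4651 0.2063 0.057 ]
[235 171  46  20 869] [0.4715 0.1399 0.057 ]
```

View pics/w3.png

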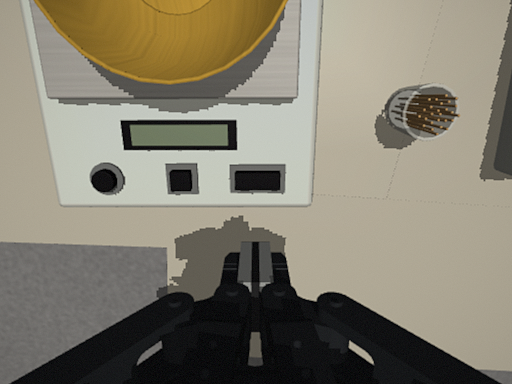

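View pics/d3.png

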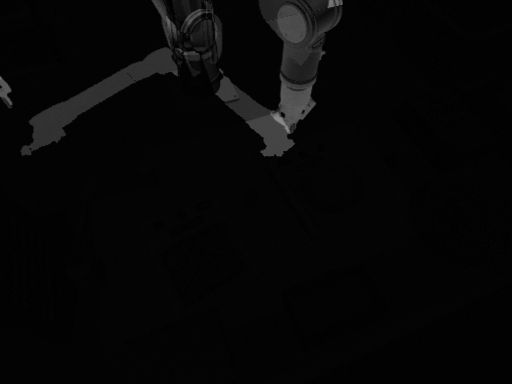

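The bar key is up again at (258,180) and everything stands as before: the difference picture shows only the arm and its shadow. I'm handing in.

```bash
python3 -c "
from workcell import manip
print(manip.hand_in())"
```

```text
the job is handed in; nothing more can be done
None
```

I zeroed the scale with the round bowl: with the fingers shut I pressed its long bar key about 4.5 mm and held it for just over 3 s. I then let it up and withdrew to 0.19 m above the table. I handed in at about 10 s, well inside the 38 s limit.

- **Press force:** readings of the vertical force during the hold were 5–6 N, which fits the spring at that travel. The limit is 20 N.
- **After withdrawing:** the force was about zero. All three keys of the bowl's scale were back at their earlier measured places. The scene picture differed from the first one only in the arm and its shadow, so nothing had visibly moved.
- **Disagreement:** the first scene and side estimates of the key differed by about 10 mm in x and 9 mm in y. I put this down to the key's visible sides. The wrist view gave (0.4716, 0.1398), between the two, and I used that.
- **Contact point:** at contact the fingertips were within about 2 mm of that point.

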